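# Isolate the bench mixer and close the hasp for the padlock

## Robot

A 7-joint arm with a two-finger parallel gripper is mounted at the origin on a cart in front of the work surface, level with it; the furniture and walls round the work are solid. World frame = base frame: x ahead of the robot, y to its left, z up, the work surface at z = 0. Lengths are in m, angles in rad, forces in N, time in s.
With the tool pointing down it reaches from about 0.425 to 0.95 m from the base axis. Payload 4.7 kg.
Tool frame: the origin (TCP) lies midway between the tips of the shut fingers; the grasp point (between the pads) lies 19 mm behind it; y points along the fingers, z is the direction in which the jaws open and shut, and the axes are right-handed (so a half turn about y gives the same grasp; the last joint's range is limited). The gripper opens to 85 mm and grips with 20 to 120 N. Pads are 22 mm wide; open, the fingers measure 114 mm over their backs; the gripper's body (76 mm by 85 mm) begins 54 mm behind the grasp point. The pads swing forward as they close: fully open they stand 13 mm farther back than shut.
Start: joints at [1.185, 0.469, -0.049, 1.532, 0.024, 1.141, -0.082], TCP at [0.236, -0.632, 0.231] pointing down, gripper open.
Joint ranges: [-2.59, 2.59], [-0.33, 1.99], [-1.39, 1.29], [0.1, 2.45], [-1.04, 4.18], [0.21, 1.99], [-2.66, 2.66]. Speed limits (rad/s): [2.57, 2.57, 3.14, 3.14, 3.14, 3.14, 3.14].

## Interface

Orientations are given as a unit quaternion [w, x, y, z].
In Python, from bench import move_to, servo_line, goto_joints, ungrasp, close_gripper, wait, inverse_kinematics, observe, camera, camera_model, MotionError, job_done gives the robot as it stands. Calls block until the motion is done:
- move_to(position, orientation): joint-space move of the TCP to a pose.
- servo_line(position, rate=0.15, attitude=None): straight line of the TCP; attitude=None keeps the orientation; rate is the mean speed in m/s.
- goto_joints(angles): joint-space move.
- ungrasp() and close_gripper(): open the fingers fully, or close them until they stop; the grip force is fixed at half the most.
- wait(seconds).
- inverse_kinematics(position, orientation): joint angles nearest the present ones, or None.
- observe(): the state.
- camera(name): name is "scene" or "top"; returns the picture (400x640x3 uint8, blue, green, red); there is no depth.
- camera_model(name): a dict with "fx", "fy", "cx", "cy" (pixels), "view" (4x4, takes a point from world to camera coordinates). Camera axes: x right, y up, looking along -z (the intrinsics and any distortion apply to the point x, -y, -z); pixel columns grow to the right and rows downward; lengths in m; the calibration is good to about 2 mm. A picture is of the moment at which its call begins. camera_model takes no time and is no camera call.
A pose or a line that the arm cannot do raises MotionError and nothing moves.
- job_done(): hands the job in, once; it reports no verdict.
The state is a dict: "time": time; "joint_positions": joint angles; "joint_velocities": joint speeds; "tau": joint torques, N m; "position": TCP position; "orientation": TCP orientation; "force": force on the tool from outside, world axes, zero at the start; "wrist_torque": the same for the moment, N m; "grip_width": finger opening in m.
Only numpy, scipy, OpenCV 4.12 (cv2) and the standard library are available. Lean on these libraries where they do the work, as an engineer would, in place of code of your own. Each camera call takes 0.05 s, during which the arm holds its last target. There are 200 camera calls.

## Task

The bench mixer is about to be serviced, so make its grey supply box safe. Stop it first with the slide switch (pull the white ridge across towards the near end until it snaps over), then swing the red isolator handle from on to off, stopping where its padlock staple lines up with the hasp instead of running on into reset, and fold the hasp leaf fully down over the staple so that a padlock could be hung in the eye. Leave the padlock and everything else on the bench where they lie.

Things in the scene. Friction and masses are not known exactly. Their poses are not given: they have to be found in the camera images.
- isolator_box: Grey cast supply box, fixed to the bench, 220 (x) x 260 (y) x 72 mm high. Origin: centre of its underside. Its x points away from the robot at zero yaw, its y to the left, z up. On its flat top: the slide switch at the right, the red handle on a yellow plate near the middle, the steel hasp at the left. All directions below are the box's own.
- switch_ridge (a point): Middle of the white ridge of the slide switch: 8 mm (along x) x 22 mm (along y), standing 8 mm proud of its black slider plate, 13 mm above the box top; this point lies 8.5 mm above the box top. The black bezel round it stands 5 mm above the box top (70 mm along x, 40 mm along y). Slides along the box's x only.
- run_switch (a joint): Travel of the slide switch in m: 0 = run (far end, +x), 0.018 = stop (near end, -x). A sprung detent in the middle needs about 5 N and then snaps it over; it stays at either end. Green shows under the slider in run, red in stop.
- handle_axis (a point): On the handle's vertical axis, 20 mm above the box top, half-way up the handle's arm. Fixed in the box at (-30, -40) mm from the box's origin.
- handle_grip (a point): Point in the middle of the red handle's arm, 55 mm out from the axis. The arm is 22 mm wide with upright sides, its underside 10 mm and its top 30 mm above the box top, free to grip between 30 and 75 mm from the axis (hub radius 27 mm), and ends 118 mm from the axis. Site x points out along the arm.
- isolator_handle (a joint): Angle of the handle in rad, counter-clockwise seen from above: 0 = on (arm along the box's +x), 1.571 = off (arm along +y, between two white lines, under the hasp), running on without a stop to 1.83 (reset). No detent; friction (about 3 N at the end of the arm) holds it where it is left. It must stand at off within about 0.03 rad for the leaf to pass over the staple.
- staple_eye (a point): The middle of the staple on the handle's end, 100 mm from the axis and 45 mm above the box top: a steel bar 6 mm thick bent to a U, 30 mm long along the arm, whose top stands 55 mm above the box top. Its eye takes the padlock.
- off_point (a point): Fixed point of the box where the staple's middle (point staple_eye) lies when the handle is exactly at off.
- hasp_hinge (a point): Middle of the hasp's hinge line, which runs along the box's x, 35 mm above the box top and 145 mm to the +y side of the handle axis. Fixed in the box. The steel bracket under it is 60 mm wide.
- hasp_tab (a point): Middle of the hasp leaf's solid free end (44 x 22 mm, no staple under it), 81 mm from the hinge line, mid-thickness. The leaf is a steel plate 44 mm wide, 94 mm long from the hinge, 4 mm thick, with a slot 12 mm wide (x) that runs from 22 to 70 mm from the hinge; a lip 30 mm wide and 7 mm high stands at its free edge. When down, the staple stands 18 mm up through the slot.
- hasp_leaf (a joint): Angle of the leaf in rad: 0 = lying level over the handle's end, pointing to the box's -y; 1.571 = upright; about 1.9 at the start (leaning outward, to +y). It stays where it is left (friction, about 1.5 N at its free end).
- padlock: Red safety padlock, 46 x 40 x 20 mm body with a steel shackle, lying loose on the bench near the box. A bystander. Origin on the bench.
- marker_1: White and black marker pen, 135 mm long, 16 mm thick, loose beside the box. A bystander.
- spanner_13: Open-ended spanner, 155 mm long, 8 mm thick, loose to the right of the box. A bystander.
- tape_roll: Roll of yellow tape, 96 mm across, 25 mm high, loose to the left of the box. A bystander.
- spare_beater: Stainless beater of the mixer, 179 x 124 x 27 mm, loose to the left of the box. A bystander.
- hex_key_8: Black hex key, 92 x 36 x 8 mm, loose to the right of the box. A bystander.
- test_sieve: Round brass test sieve, 105 mm across, 46 mm high, loose behind the box to the right. A bystander.

How it is judged:
By the outcome, as a careful person would: the job done as asked, in the order asked, and still so for the second after the job is handed in, with the robot touching nothing.
It also fails if it takes over 61 s, if anything falls off the work surface, if the arm or the gripper's body presses on something with over 40 N, if the wrist force passes 120 N, or if a joint passes its speed limit or range.

## Working session

There is one attempt and no reset: what is moved stays moved. The work goes in short steps, each a Python script; the robot and the scene stay as the last script left them, time stands still between calls to the robot, and variables do not carry over. Pictures are saved under pics/ and viewed, about 8 in all and at most 12, crops included, and the job is handed in when it is done.

```bash
mkdir -p pics; ls
python3 - <<'E'
from bench import *
import cv2,numpy as np
np.set_printoptions(precision=4,suppress=True)
for n in("scene","top"):
    cv2.imwrite(f"pics/{n}0.png",camera(n)); m=camera_model(n); print(n,{k:(np.array(v) if k=='view' else v) for k,v in m.items()})
o=observe();print(o)
E
```

```text
pics
scene {'fx': 451.7830715038003, 'fy': 451.7830715038003, 'cx': 316.0065738056796, 'cy': 209.79004506758113, 'view': array([[-0.714 , -0.7001, -0.0091,  0.3926],
       [ 0.3023, -0.32  ,  0.8979, -0.2883],
       [-0.6315,  0.6383,  0.4401, -1.4655],
       [ 0.    ,  0.    ,  0.    ,  1.    ]])}
top {'fx': 472.9194296124556, 'fy': 472.9194296124556, 'cx': 317.1752019100361, 'cy': 196.14799695873467, 'view': array([[ 0.0153, -0.9998,  0.0085, -0.0454],
       [ 0.9962,  0.016 ,  0.0858, -0.5853],
       [-0.0859,  0.0072,  0.9963, -1.4547],
       [ 0.    ,  0.    ,  0.    ,  1.    ]])}
{'time': 0.1, 'joint_positions': array([ 1.1851,  0.4694, -0.0486,  1.5336,  0.0241,  1.141 , -0.0823]), 'joint_velocities': array([ 0.0003, -0.0011, -0.0017, -0.0054, -0.0007,  0.0003,  0.0003]), 'tau': array([  0.0005, -51.1513,  -0.0471, -23.8391,   0.0107,   0.0044,
        -0.    ]), 'position': array([ 0.2356, -0.632 ,  0.2304]), 'orientation': array([ 0.1253, -0.1256,  0.6965, -0.6953]), 'force': array([-0.6344,  0.1242,  0.238 ]), 'wrist_torque': array([-0.0046, -0.0026,  0.0146]), 'grip_width': 0.08573376850773999}
```

View pics/top0.png

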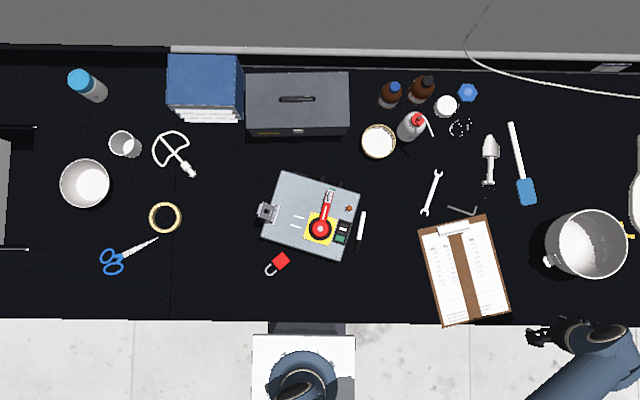

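View pics/scene0.png

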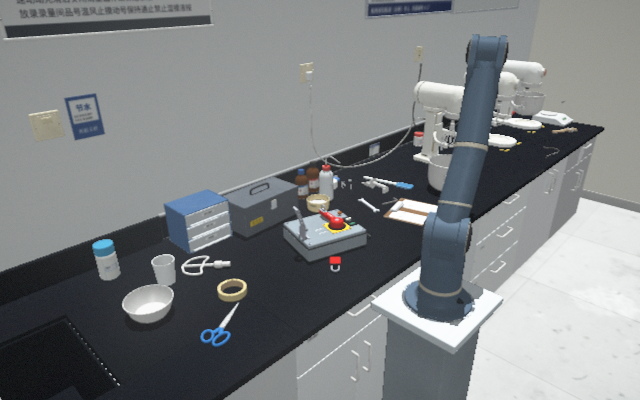

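View crops.

The top view shows the box centred near (310,216), the red handle with hub (320,229) and arm towards (328,195), the hasp at (267,211), the switch at (342,232) and the padlock at (277,264). In the scene view the box is at (325,232). I'll enlarge both.

Run:
```python
import cv2
a=cv2.imread("pics/top0.png")[162:270,245:375]; cv2.imwrite("pics/topc.png",cv2.resize(a,None,fx=5.5,fy=5.5,interpolation=cv2.INTER_CUBIC))
a=cv2.imread("pics/scene0.png")[190:280,270:380]; cv2.imwrite("pics/scenec.png",cv2.resize(a,None,fx=6,fy=6,interpolation=cv2.INTER_CUBIC))
```

```text
(no output)
```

View pics/topc.png

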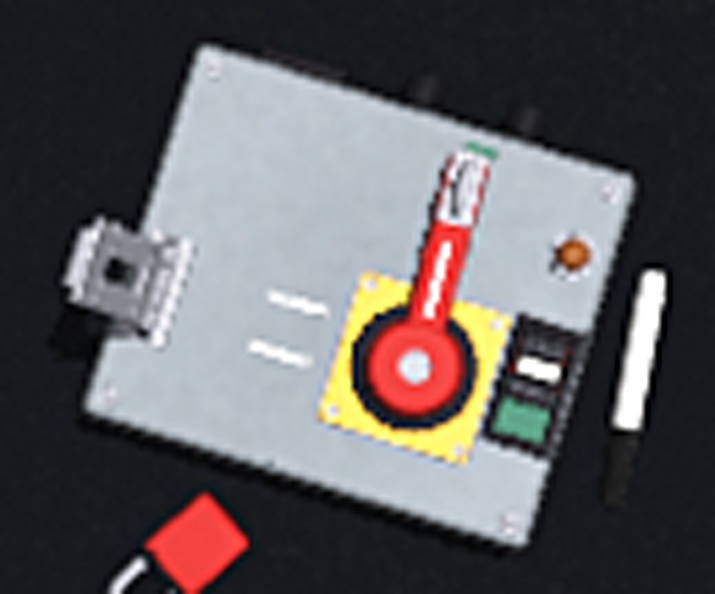

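View pics/scenec.png

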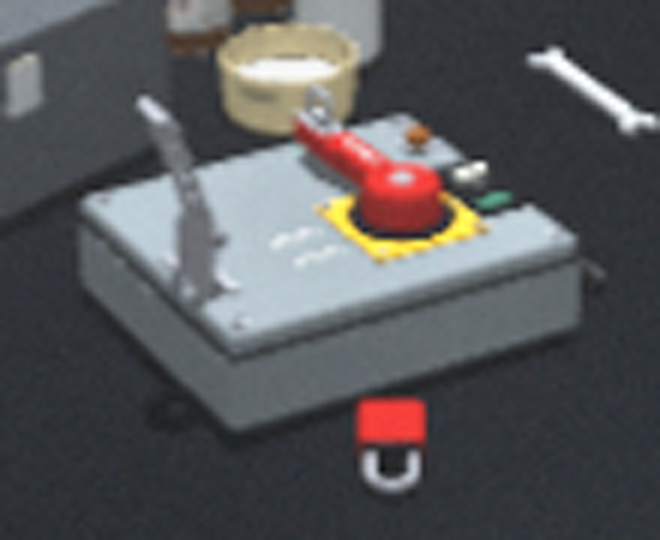

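Top crop (scale 5.5): hub disc (415,367), ridge white (538,368) with green nearer (run), white off lines near (290,328), box corners (205,45),(635,180),(525,547),(85,405). The leaf is seen at about (120,270), leaning outward. In the scene crop (scale 6) the hub is (402,178), the ridge (472,172) and the leaf tip (150,108). The padlock lies clear of the box.

```bash
cat > h.py <<'E'
from bench import *
import cv2,numpy as np
np.set_printoptions(precision=4,suppress=True)
def ray(n,uv):
    m=camera_model(n);V=np.array(m['view']);R=V[:3,:3];C=-R.T@V[:3,3]
    d=R.T@np.array([(uv[0]-m['cx'])/m['fx'],-(uv[1]-m['cy'])/m['fy'],-1]);return C,d/np.linalg.norm(d)
def on(n,uv,z):
    C,d=ray(n,uv);return C+d*(z-C[2])/d[2]
def tri(a,b):
    (C1,d1),(C2,d2)=ray("top",a),ray("scene",b)
    s=np.linalg.lstsq(np.c_[d1,-d2],C2-C1,rcond=None)[0];p,q=C1+s[0]*d1,C2+s[1]*d2
    return (p+q)/2,np.linalg.norm(p-q)
def proj(n,P):
    m=camera_model(n);p=np.array(m['view'])@np.r_[P,1];return m['cx']+m['fx']*p[0]/-p[2],m['cy']+m['fy']*p[1]/p[2]
def blob(im,mask_fn,uv,r):
    u,v=int(uv[0]),int(uv[1]);p=im[v-r:v+r+1,u-r:u+r+1];m=mask_fn(cv2.cvtColor(p,cv2.COLOR_BGR2HSV).astype(int))
    n,l,st,c=cv2.connectedComponentsWithStats(m.astype(np.uint8));
    k=1+min(range(n-1),key=lambda i:np.hypot(*(c[i+1]-r)) - .1*st[i+1,4]);return c[k]+[u-r,v-r],st[k,4]
E
python3 - <<'E'
from h import *
t=cv2.imread("pics/top0.png");s=cv2.imread("pics/scene0.png")
T=lambda x,y:np.array([245+(x+.5)/5.5-.5,162+(y+.5)/5.5-.5]);S=lambda x,y:np.array([270+(x+.5)/6-.5,190+(y+.5)/6-.5])
notred=lambda h:(h[...,1]<70)&(h[...,2]>140)
white=lambda h:(h[...,1]<60)&(h[...,2]>190)
hub=blob(t,notred,T(415,367),4);hubs=blob(s,notred,S(402,178),4)
print("hub",hub,hubs,tri(hub[0],hubs[0]))
rg=blob(t,white,T(538,368),6);rs=blob(s,white,S(472,172),6)
print("ridge",rg,rs,tri(rg[0],rs[0]))
# box top edges (top view): subpixel by gradient along normals of hand-picked corners
cs=[T(205,45),T(635,180),T(525,547),T(85,405)]
g=cv2.GaussianBlur(cv2.cvtColor(t,cv2.COLOR_BGR2GRAY),(0,0),.7).astype(np.float32)
L=[]
for i in range(4):
    a,b=cs[i],cs[(i+1)%4];d=(b-a)/np.linalg.norm(b-a);n=np.array([-d[1],d[0]]);pts=[]
    for f in np.linspace(.08,.92,40):
        if i==3 and .2<f<.7: continue
        k=np.arange(-3,3.01,.1);p=(a+f*(b-a))+k[:,None]*n
        v=cv2.remap(g,p[:,0].astype(np.float32)[None],p[:,1].astype(np.float32)[None],1)[0]
        j=np.argmax(np.abs(np.gradient(v)));pts.append(p[j])
    pts=np.array(pts,np.float32);ln=cv2.fitLine(pts,cv2.DIST_HUBER,0,.01,.01).ravel()
    L.append(np.cross([ln[2],ln[3],1],[ln[2]+ln[0],ln[3]+ln[1],1]))
C=[]
for i in range(4):
    x=np.cross(L[i-1],L[i]);C.append(on("top",x[:2]/x[2],.072))
C=np.array(C);print("corners",C,"\ncentre",C.mean(0))
for i in range(4):
    e=C[(i+1)%4]-C[i];print(np.linalg.norm(e),np.degrees(np.arctan2(e[1],e[0])))
for n,a,b in(("scrFL",(210,70),(100,200)),("scrNL",(110,395),(240,322)),("sc",(612,190),(408,117))):print(n,tri(T(*a),S(*b)))
print("screws",[on("top",T(*a),.072) for a in((210,70),(612,190),(510,525),(110,395))])
E
```

```text
hub (array([320.087 , 228.2174]), np.int32(23)) (array([336.5, 219. ]), np.int32(4)) (array([ 0.4838, -0.0464,  0.1018]), np.float64(0.0018890341552038907))
ridge (array([342.4783, 228.6522]), np.int32(23)) (array([348., 218.]), np.int32(9)) (array([ 0.4835, -0.1141,  0.081 ]), np.float64(0.003001856919616912))
corners [[ 0.6616  0.0752  0.072 ]
 [ 0.5906 -0.1674  0.072 ]
 [ 0.3868 -0.1066  0.072 ]
 [ 0.4581  0.1337  0.072 ]] 
centre [ 0.5243 -0.0163  0.072 ]
0.2528161641101976 -106.315627788818
0.21270228267429447 163.38808582305205
0.250621822938433 73.46447064130956
0.21174039089181318 -16.01898141759751
scrFL (array([0.6469, 0.0696, 0.0699]), np.float64(0.00048438969624966795))
scrNL (array([0.466 , 0.1198, 0.0707]), np.float64(0.002374919244939151))
sc (array([ 0.5805, -0.1559,  0.0735]), np.float64(0.008337256317858751))
screws [array([0.6468, 0.0697, 0.072 ]), array([ 0.5838, -0.1533,  0.072 ]), array([ 0.3996, -0.0991,  0.072 ]), array([0.4669, 0.1205, 0.072 ])]
```

The measurements agree: box centre is (0.524,-0.016), yaw -16.4° and the top is at 0.070–0.073. The hub triangulates to z 0.102, as it should, and sits within 1 mm of its box-derived place. The ridge is at box (-12,-105) mm. Next I check the leaf tip and plan the reach of all the poses.

```bash
cat >> h.py <<'E'
from scipy.spatial.transform import Rotation as Ro
YAW=np.radians(-16.4);CEN=np.array([.5242,-.0164]);c_,s_=np.cos(YAW),np.sin(YAW);RB=np.array([[c_,-s_],[s_,c_]])
def W(x,y,h): return np.r_[CEN+RB@[x/1e3,y/1e3],.072+h/1e3]   # box mm, height above top
def inv(P): return RB.T@(np.array(P)[:2]-CEN)*1e3,(P[2]-.072)*1e3
def Q(a):  # tool down, jaw direction at angle a (box frame)
    a+=YAW;y=np.array([0,0,-1.]);z=np.array([np.cos(a),np.sin(a),0]);q=Ro.from_matrix(np.c_[np.cross(y,z),y,z]).as_quat();return q[[3,0,1,2]]
def F(): return np.array(observe()['force'])
E
python3 - <<'E'
from h import *
T=lambda x,y:np.array([245+(x+.5)/5.5-.5,162+(y+.5)/5.5-.5]);S=lambda x,y:np.array([270+(x+.5)/6-.5,190+(y+.5)/6-.5])
print("leaf tip",inv(tri(T(84,255),S(150,108))[0]),tri(T(84,255),S(150,108))[1])
print("ridge",inv(on("top",(342.48,228.65),.085)),"green/bezel",inv(on("top",T(522,422),.077)))
print(observe()['orientation'])
for a0 in(np.pi/2,-np.pi/2):
  for n,p,a in(("ridge",(15,-105,60),a0),("on",(25,-40,7),a0),("mid",(9,-1,7),a0+.785),("off",(-30,15,7),a0+np.pi/2),("hasp",(-30,155,150),a0+np.pi/2),("hasp0",(-30,32,37),a0+np.pi/2)):
    print(a0,n,W(*p),inverse_kinematics(W(*p),Q(a)))
E
```

```text
leaf tip (array([-27.9098, 136.8655]), np.float64(121.3089517225955)) 0.00018624834353833452
ridge (array([ -10.7822, -103.7757]), np.float64(12.99999999999997)) green/bezel (array([ -40.8164, -104.1346]), np.float64(4.999999999999963))
[ 0.1253 -0.1256  0.6965 -0.6953]
1.5707963267948966 ridge [ 0.5089 -0.1214  0.132 ] [ 0.7194  0.4322 -0.7136  1.9634  0.3648  0.8764  1.0979]
1.5707963267948966 on [ 0.5369 -0.0618  0.079 ] [ 0.5774  0.5415 -0.7054  1.964   0.4805  0.8082  0.8859]
1.5707963267948966 mid [ 0.5326 -0.0199  0.079 ] [ 0.7943  0.7628 -1.1806  1.9673  0.8465  1.0221  1.2776]
1.5707963267948966 off [0.4997 0.0065 0.079 ] [ 0.769   0.7084 -1.1788  2.0419  0.8175  0.969   2.0089]
1.5707963267948966 hasp [0.5392 0.1408 0.222 ] [ 0.5146  0.5447 -1.1717  1.784   0.5418  1.1835  2.0337]
1.5707963267948966 hasp0 [0.5045 0.0228 0.109 ] [ 0.7424  0.6477 -1.1757  2.0089  0.7289  0.9901  2.0533]
-1.5707963267948966 ridge [ 0.5089 -0.1214  0.132 ] [ 0.3399  0.3504 -0.2288  1.9841  0.1069  0.8184 -1.8057]
-1.5707963267948966 on [ 0.5369 -0.0618  0.079 ] [ 0.2251  0.4513 -0.2391  1.9839  0.1566  0.7237 -1.9657]
-1.5707963267948966 mid [ 0.5326 -0.0199  0.079 ] [ 0.2908  0.4652 -0.4219  1.9928  0.2764  0.7386 -1.3694]
-1.5707963267948966 off [0.4997 0.0065 0.079 ] [ 0.3695  0.451  -0.5808  2.0607  0.3667  0.7302 -0.729 ]
-1.5707963267948966 hasp [0.5392 0.1408 0.222 ] [ 0.3965  0.4469 -0.9606  1.7891  0.4047  1.1185 -0.986 ]
-1.5707963267948966 hasp0 [0.5045 0.0228 0.109 ] [ 0.3851  0.421  -0.6374  2.0253  0.3454  0.8014 -0.7408]
```

Leaf tip triangulates to box (-28,137), h 121 mm, which fits an angle of 1.9. The ridge is at (-11,-104). Now I pull the switch.

Run:
```python
from h import *
q=Q(-np.pi/2)
move_to(W(11,-104,150),q); close_gripper(); f0=F()
servo_line(W(11,-104,20)); 
servo_line(W(11,-104,7.5),.05); print("down",F()-f0,inv(observe()['position']))
for x in np.arange(8,-17,-1.):
    servo_line(W(x,-104,7.5),.03); f=RB.T@(F()-f0)[:2]
    print(x,inv(observe()['position'])[0].round(1),f.round(1),round(F()[2]-f0[2],1))
    if f[0]>18: break
print(observe()['time'])
```

```text
down [ 1.6533 -0.6013  0.5905] (array([  10.7508, -104.0299]), np.float64(7.222393814862019))
8.0 [   7.8 -104. ] [-0.1  0.6] 0.2
7.0 [   7. -104.] [0.2 0.1] 0.2
6.0 [   5.9 -104. ] [-0.4  0.3] 0.1
5.0 [   5. -104.] [ 0.1 -0.1] 0.7
4.0 [   3.9 -104. ] [-0.3  0.1] -0.2
3.0 [   2.9 -104. ] [0.9 0.5] 0.7
2.0 [   1.9 -104. ] [0.2 1. ] -0.7
1.0 [   1.1 -104. ] [1.4 0.9] 0.7
0.0 [   0.9 -104. ] [4.5 0. ] -1.8
-1.0 [  -0.5 -104. ] [3.5 0.3] -1.3
-2.0 [  -1.8 -103.9] [4.3 0.7] -0.5
-3.0 [  -2.9 -103.9] [ 4.4 -0.1] -0.8
-4.0 [  -4. -104.] [4.2 0.4] -0.5
-5.0 [  -5. -104.] [ 4.2 -0.5] 0.2
-6.0 [  -6. -104.] [5.1 0.2] 1.2
-7.0 [  -8.7 -104.1] [ 0.3 -0. ] 1.4
-8.0 [  -9.3 -104.1] [ 1.4 -0.6] -0.3
-9.0 [  -9.3 -104.1] [0.2 0.1] 0.4
-10.0 [ -10.1 -104. ] [-0.1  0.7] 0.2
-11.0 [ -11.1 -104. ] [-0.   0.8] 0.0
-12.0 [ -12.1 -104. ] [0.5 0.1] 0.6
-13.0 [ -13.1 -104. ] [0.8 0.1] 0.4
-14.0 [ -14.1 -104. ] [-0.2  0.3] 1.2
-15.0 [ -15.1 -104. ] [ 0.3 -0.5] 0.6
-16.0 [ -16.1 -104. ] [0.  0.2] 1.4
10.6167
```

Contact at x≈1, a 5 N peak, then a snap at -7 and no more force. I retreat, then look.

Run:
```python
from h import *
servo_line(W(-13,-104,7.5)); servo_line(W(-13,-104,110),.2)
a0=-np.pi/2
move_to(W(25,-40,110),Q(a0)); ungrasp()
a=camera("scene");cv2.imwrite("pics/s1.png",a)
t=camera("top");
u,v=map(int,proj("scene",W(-20,-104,5)));u2,v2=map(int,proj("top",W(-20,-104,5)))
cv2.imwrite("pics/s1c.png",np.hstack([cv2.resize(a[v-30:v+30,u-30:u+30],(400,400)),cv2.resize(t[v2-30:v2+30,u2-30:u2+30],(400,400))]))
print(observe()['time'],observe()['grip_width'])
```

```text
12.8083 0.08553459971649939
```

View pics/s1c.png

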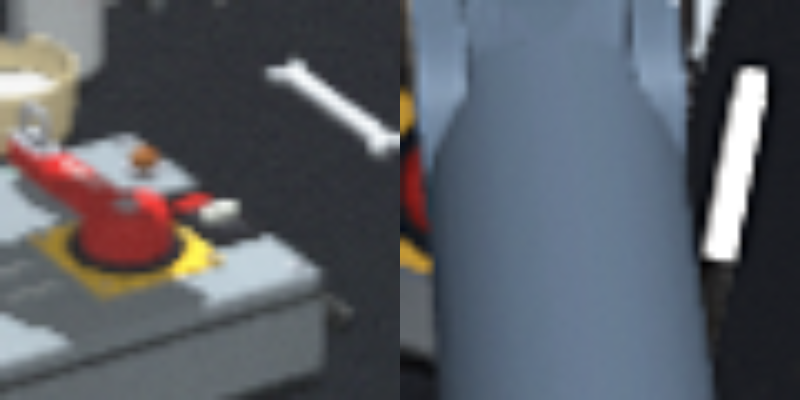

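The scene view shows red beside the white ridge (220,208), which is now at the near end, so the switch is in stop; the arm covers the top view. Next is the handle.

Run:
```python
from h import *
a0=-np.pi/2
ax=np.array([-30,-40.]); P=lambda th,h,r=55:W(*(ax+r*np.array([np.cos(th),np.sin(th)])),h)
f0=F()
servo_line(P(0,25),.12); servo_line(P(0,8),.05); print("down",F()-f0)
close_gripper(); o=observe();print("grip",o['grip_width'],F()-f0)
for th in np.linspace(0,np.pi/2,13)[1:]:
    servo_line(P(th,8),.045,Q(a0+th)); print(round(th,2),(F()-f0).round(1),round(observe()['grip_width'],4))
o=observe();print(inv(o['position']),o['time'])
```

```text
down [0.6011 1.9602 0.3989]
grip 0.020754397144807774 [0.9862 3.9517 3.4622]
0.13 [2.3 6.6 4.8] 0.0205
0.26 [1.1 7.2 5.2] 0.0209
0.39 [0.9 9.  5.2] 0.0209
0.52 [1.5 8.8 4.3] 0.0206
0.65 [1.1 9.1 4.2] 0.0208
0.79 [-0.5 10.2  3.5] 0.0208
0.92 [ 0.4 11.7  5.8] 0.0207
1.05 [-0.5 11.2  6.2] 0.0208
1.18 [-1.6 13.5  6.5] 0.0211
1.31 [-1.6 13.2  7.1] 0.0209
1.44 [-3.3 13.6  8.8] 0.0209
1.57 [-5.5 14.5 10.1] 0.0206
(array([-32.6443,  19.6697]), np.float64(8.633925936537112)) 18.4583
```

Run:
```python
from h import *
wait(.3);o=observe();print(inv(o['position']),F());q=o['orientation']
M=Ro.from_quat(np.r_[q[1:],q[0]]).as_matrix();print(M,"jaw angle in box",np.degrees(np.arctan2(M[1,2],M[0,2])-YAW))
t=camera("top");s=camera("scene");cv2.imwrite("pics/t2.png",t);cv2.imwrite("pics/s2.png",s)
print([round(x) for x in proj("scene",W(-30,60,45))],[round(x) for x in proj("top",W(-30,60,45))])
u,v=map(int,proj("scene",W(-30,60,45)));u2,v2=map(int,proj("top",W(-30,60,45)))
cv2.imwrite("pics/c2.png",np.hstack([cv2.resize(s[v-30:v+30,u-30:u+30],(400,400)),cv2.resize(t[v2-30:v2+30,u2-30:u2+30],(400,400))]))
```

```text
(array([-32.6246,  19.6733]), np.float64(8.653723654709955)) [-4.648  13.1412  9.8438]
[[-0.2821 -0.0009  0.9594]
 [-0.9594  0.006  -0.2821]
 [-0.0055 -1.     -0.0026]] jaw angle in box 0.014581588521514154
[314, 222] [288, 218]
```

View pics/c2.png

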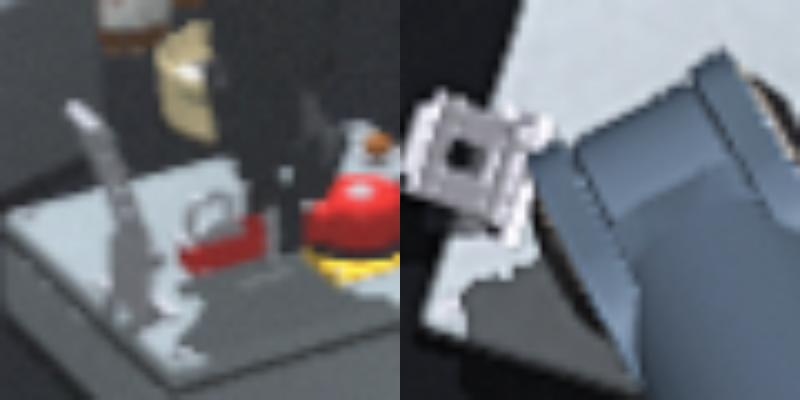

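The handle has swung under the hasp, and the staple is seen at (215,215) in the left half. The steady 5 mm offset and side force, together with the ridge contact coming 3 mm late, all point to the robot frame seeing the box about (-2.7,+4) mm from the camera estimate. I ease the grip to that centre, release, and measure the angle.

```bash
sed -i 's/^YAW=\(.*\)CEN=np.array(\[.5242,-.0164\]);\(.*\)$/YAW=\1CEN0=np.array([.5242,-.0164]);\2;CEN=CEN0+RB@[-.0028,.0038]/' h.py
python3 - <<'E'
from h import *
a=-np.pi/2+np.pi/2
p=observe()['position'];print(inv(p))
for k in range(2):
    servo_line(W(-30,16.3,8),.05,Q(a)); wait(.2);o=observe();print(inv(o['position']),RB.T@F()[:2],F()[2])
ungrasp(); wait(.1); print("open",inv(observe()['position']),F())
servo_line(W(-30,16.3,110),.2); move_to(W(40,-180,230),Q(a))
t=camera("top");s=camera("scene");cv2.imwrite("pics/t3.png",t);cv2.imwrite("pics/s3.png",s)
a=t[162:270,245:375]; cv2.imwrite("pics/t3c.png",cv2.resize(a,None,fx=5.5,fy=5.5,interpolation=cv2.INTER_CUBIC))
print(observe()['time'])
E
```

```text
(array([-29.8146,  15.8786]), np.float64(8.654100125235987))
(array([-29.9079,  15.9174]), np.float64(8.585636423985827)) [-2.4046  0.5308] 9.574814651346065
(array([-29.9305,  15.9415]), np.float64(8.601279449548443)) [-2.3334  1.206 ] 9.89502660144371
open (array([-29.9984,  16.3043]), np.float64(7.984873582964721)) [ 0.1116 -0.3839 -0.4434]
22.225
```

View pics/t3c.png

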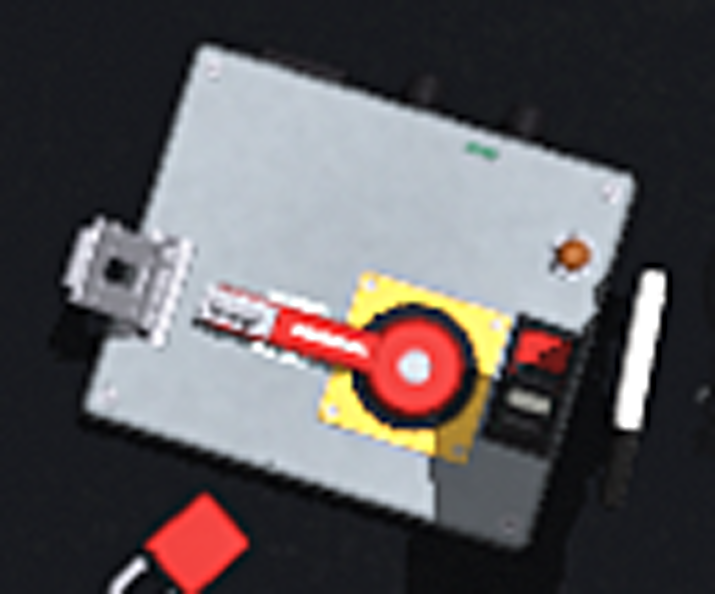

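The handle arm runs from the hub (415,367) to its end (205,305), between the two white lines, and the switch shows red. I measure the angle by unprojecting the arm's red pixels before and after the swing.

Run:
```python
from h import *
def ang(f,hub):
    im=cv2.imread(f);im=cv2.resize(im,None,fx=4,fy=4,interpolation=cv2.INTER_CUBIC)[162*4:270*4,245*4:375*4];h=cv2.cvtColor(im,cv2.COLOR_BGR2HSV)
    m=((h[...,0]<8)|(h[...,0]>172))&(h[...,1]>150)&(h[...,2]>90)
    v,u=np.nonzero(m);P=np.array([on("top",((x+980+.5)/4-.5,(y+648+.5)/4-.5),.102)[:2] for x,y in zip(u,v)])-hub
    r=np.hypot(*P.T);hm=P[r<.024].mean(0) # hub ring centroid
    s=(r>.036)&(r<.064);mid=P[s].mean(0);B=RB.T@(mid-0);D=RB.T@np.ptp(P[s],axis=0)
    # midpoint of extents per radius bin -> angle
    a=np.degrees(np.unwrap(np.arctan2(*(RB.T@P[s].T)[::-1])));
    mids=[(a[(r[s]>q)&(r[s]<q+.004)].max()+a[(r[s]>q)&(r[s]<q+.004)].min())/2 for q in np.arange(.036,.064,.004)]
    return hm*1e3,a.mean(),np.array(mids).round(1),s.sum()
hub=np.array([.4838,-.0464])
for f in("pics/top0.png","pics/t3.png"):print(f,*ang(f,hub))
# staple end: white label/staple centroid in after/before, z=.117
```

```text
Traceback (most recent call last):
  File "h.py", line 8, in on
    C,d=ray(n,uv);return C+d*(z-C[2])/d[2]
        ~~~^^^^^^
  File "h.py", line 5, in ray
    m=camera_model(n);V=np.array(m['view']);R=V[:3,:3];C=-R.T@V[:3,3]
ValueError: time passes only in moves, steps and waits
```

```bash
sed -i 's/^def ray/import functools\ncamera_model=functools.lru_cache(camera_model)\ndef ray/' h.py
python3 - <<'E'
from h import *
hub=np.array([.4838,-.0464])
for f in("pics/top0.png","pics/t3.png"):
    im=cv2.resize(cv2.imread(f),None,fx=4,fy=4,interpolation=cv2.INTER_CUBIC)[648:1080,980:1500];h=cv2.cvtColor(im,cv2.COLOR_BGR2HSV)
    m=((h[...,0]<8)|(h[...,0]>172))&(h[...,1]>150)&(h[...,2]>90)
    v,u=np.nonzero(m);P=np.array([on("top",((x+980.5)/4-.5,(y+648.5)/4-.5),.102)[:2] for x,y in zip(u,v)])-hub
    r=np.hypot(*P.T);B=(RB.T@P.T).T;a=np.degrees(np.arctan2(B[:,1],B[:,0]))
    w=[]
    for q in np.arange(.036,.064,.004):
        k=a[(r>q)&(r<q+.004)];k=k[abs(k-np.median(k))<25];w.append(((k.max()+k.min())/2,np.ptp(k)))
    s=(r<.024);print(f,"hub ring off mm",B[s].mean(0)*1e3,np.array(w).round(1).tolist())
E
```

```text
pics/top0.png hub ring off mm [-0.0698 -0.3268] [[5.2, 32.6], [4.8, 30.5], [5.1, 27.5], [4.9, 24.1], [4.2, 22.4], [4.3, 21.2], [4.5, 21.0], [3.9, 18.6]]
pics/t3.png hub ring off mm [-0.0579 -0.3109] [[90.2, 33.5], [89.8, 28.4], [90.6, 29.0], [90.4, 24.6], [90.5, 23.8], [-62.0, 16.6], [-62.0, 17.0], [-62.8, 16.9]]
```

The handle reads 90.2–90.6° over the grip range, so off is held within about 0.01 rad; the wild values farther out are the padlock. Now the hasp.

Run:
```python
from h import *
q=Q(0)
def C(a,r): return W(-30,105-r*np.cos(a)+2*np.sin(a)+11,35+r*np.sin(a)+2*np.cos(a))
move_to(W(-30,100,240),q); close_gripper(); move_to(W(-30,165,200),q)
f0=F(); servo_line(W(-30,160,111),.15); print(F()-f0)
ok=True
for a in np.r_[np.arange(1.9,.15,-.1)]:
    r=80+8*min(1,(1.9-a)/1.2); servo_line(C(a,r),.08); d=F()-f0; b=RB.T@d[:2]
    print(round(a,2),inv(observe()['position'])[0].round(1),round(inv(observe()['position'])[1],1),b.round(1),d[2].round(1))
    if np.linalg.norm(d)>22: print("STOP");break
print(observe()['time'])
s=camera("scene");cv2.imwrite("pics/s4.png",s);u,v=map(int,proj("scene",W(-30,60,45)))
cv2.imwrite("pics/s4c.png",cv2.resize(s[v-40:v+40,u-50:u+50],None,fx=6,fy=6,interpolation=cv2.INTER_CUBIC))
```

```text
[-0.0009 -0.08   -0.3473]
1.9 [-29.5 143.2] 110.7 [-0.2  0.5] -0.6
1.8 [-29.8 135.9] 113.3 [0.4 0.7] -0.5
1.7 [-29.8 128.1] 115.4 [-0.4  0.5] -0.3
1.6 [-29.8 120. ] 116.8 [-0.3 -0.4] -0.6
1.5 [-29.8 111.8] 117.5 [-0.1 -0.5] -0.5
1.4 [-29.9 103.2] 117.4 [-0.3  0.2] -1.1
1.3 [-29.9  94.7] 116.3 [0.8 0.4] -1.1
1.2 [-29.9  86.3] 114.4 [0.3 0.7] -1.4
1.1 [-30.   78.2] 111.7 [-0.1 -0.5] -0.6
1.0 [-30.   70.3] 108.1 [-0.5  0.7] -1.1
0.9 [-30.1  62.9] 103.7 [-1.   0.2] -0.9
0.8 [-30.2  55.8] 98.6 [-1.  -0.3] -1.1
0.7 [-30.3  49.2] 92.7 [-0.2 -0.1] -1.2
0.6 [-30.3  43.7] 85.8 [0.5 0.5] -0.8
0.5 [-30.3  39.1] 78.4 [0.2 0. ] -0.8
0.4 [-30.3  35.2] 70.5 [-0.2 -0.5] -1.0
0.3 [-30.4  32.1] 62.3 [-0.2  0. ] -0.3
0.2 [-30.4  29.8] 53.9 [-0.1  0.2] -1.1
29.9667
```

View pics/s4c.png

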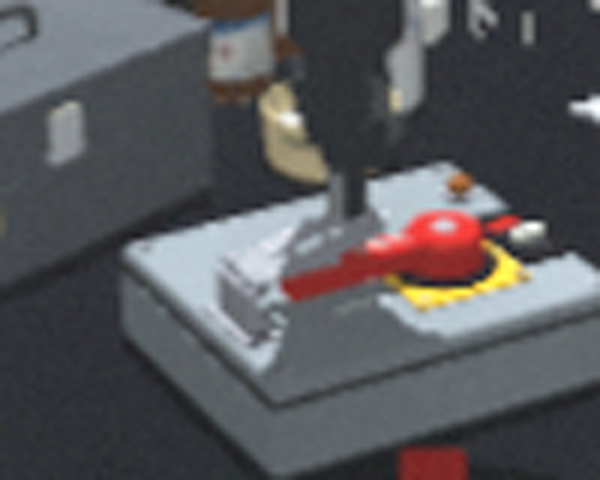

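The leaf has followed the fingers and slopes nearly level over the handle's end at about (320,245). I press it fully down.

Run:
```python
from h import *
f0=F()
for h in list(range(50,38,-3))+[37.5,36.5,35.5,34.5,33.5,32.5,31.5,30.5,29.5,28.5]:
    servo_line(W(-30,28,h),.05); d=F()-f0
    print(h,inv(observe()['position'])[0].round(1),round(inv(observe()['position'])[1],1),d.round(1))
    if d[2]>15: break
wait(.3)
servo_line(W(-30,28,60),.1); servo_line(W(-30,28,180),.2); move_to(W(40,-180,230),Q(0))
t=camera("top");s=camera("scene");cv2.imwrite("pics/t5.png",t);cv2.imwrite("pics/s5.png",s)
u,v=map(int,proj("scene",W(-30,50,45)))
A=cv2.resize(s[v-40:v+40,u-40:u+40],(400,400),interpolation=cv2.INTER_CUBIC)
B=cv2.resize(t[175:265,252:342],(400,400),interpolation=cv2.INTER_CUBIC)
cv2.imwrite("pics/c5.png",np.hstack([A,B]));print(observe()['time'])
```

```text
50 [-30.2  27.7] 49.7 [ 0.8 -0.5  0.4]
47 [-30.1  27.9] 46.8 [ 0.4 -0.  -0.6]
44 [-30.1  28. ] 43.8 [ 0.4 -0.4 -0.1]
41 [-30.1  27.9] 40.8 [ 0.2 -1.3 -0.2]
37.5 [-30.2  27.9] 37.3 [ 0.6 -1.2 -0.4]
36.5 [-30.  28.] 36.9 [-1.1 -0.6  4.8]
35.5 [-29.9  28. ] 36.6 [-2.8 -2.8 11.4]
34.5 [-29.8  28. ] 36.4 [-5.8 -2.6 18.1]
34.475
```

View pics/c5.png

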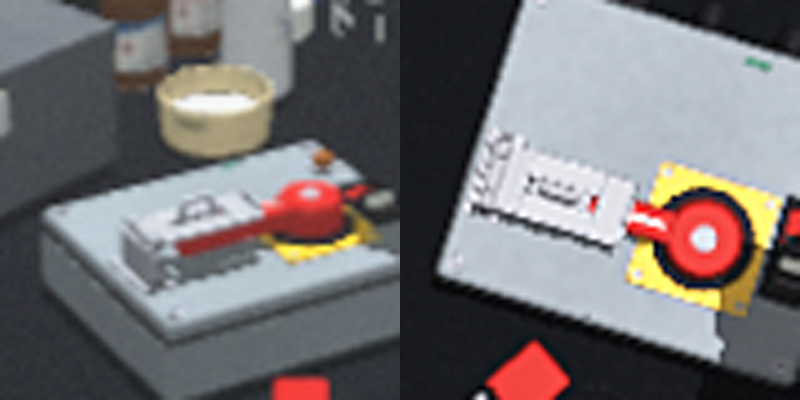

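The leaf lies level, with firm contact at 36.9 mm against 37 expected. The staple stands through the slot (200,208), and the switch is still red. I hand in after a quick bystander comparison.

Run:
```python
from h import *
a,b=cv2.imread("pics/top0.png"),cv2.imread("pics/t5.png")
for n,(x0,x1,y0,y1) in dict(padlock=(262,292,250,276),tape=(145,185,200,235),beater=(150,200,128,180),sieve=(360,398,120,160),marker=(355,368,208,242)).items():
    print(n,(cv2.absdiff(a,b)[y0:y1,x0:x1].max(2)>60).sum())
job_done();print(observe()['time'])
```

```text
padlock 0
tape 0
beater 0
sieve 0
marker 0
the job is handed in; nothing more can be done
the job is handed in; nothing more can be done
```

The supply box is made safe and the job is handed in, at about 34.5 s of the 61 s allowed.

- **Switch:** I pulled it towards the near end. It peaked at about 5 N, snapped over, and shows red.
- **Handle:** I swung it to off and let go. The top camera measured 90.2–90.6° along the arm near the hub (off is 90°), and it lies between the white lines.
- **Hasp leaf:** I folded it over the staple and pressed it down with about 18 N. It met firm contact at 36.9 mm above the box top, where 37 mm was expected. The last picture shows the staple standing up through the slot.
- **Bystanders:** The padlock, tape, beater, sieve and marker show no change between the first and last top pictures. I did not compare the spanner and hex key.

**Checks that disagreed:**
- **Box position:** The camera estimate was about 3–4 mm off from what the robot felt. This showed as a 5 mm offset and about 14 N of side force on the handle. I corrected for it before letting go, and the force dropped to about 2.5 N sideways and 10 N vertical.
- **Handle start angle:** The image put it about 4–5° past on at the start, not exactly on.

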